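# Clear the cup and flip the coffee caddy open

### The arm

A 6-joint arm with a two-finger parallel gripper is mounted at the origin on the work surface. World frame = base frame: x ahead of the robot, y to its left, z up, the work surface at z = 0. Lengths are in m, angles in rad, forces in N, time in s.
With the tool pointing down it reaches from about 0.325 to 0.775 m from the base axis. Payload 5.5 kg.
Tool frame: the origin (TCP) lies at the very end of the fingers, on their centre line; the grasp point (between the pads) lies 19 mm behind it; z points along the fingers, y is the line along which they close (so a half turn about z gives the same grasp; the last joint's range is limited). The gripper opens to 88 mm and grips with 3 to 60 N. Pads are 20 mm wide; open, the fingers measure 115 mm over their backs; the gripper's body (75 mm by 178 mm) begins 61 mm behind the grasp point.
Start: joints at [1.161, 0.091, 1.231, -0, 1.82, -0.057], TCP at [0.207, 0.563, 0.223] pointing down, gripper open.
Joint ranges: [-2.87, 2.87], [-0.86, 2.18], [0.17, 2.46], [-1.51, 4.65], [0.06, 2.69], [-2.65, 2.65]. Speed limits (rad/s): [2.57, 2.57, 3.01, 3.14, 3.14, 3.14].

### API

Orientations are given as a unit quaternion [w, x, y, z].
In Python, from cell import robot, kinematics, telemetry, eyes gives the robot as it stands. The module is installed in compiled form; this text tells all that it offers. Calls block until the motion is done:
- robot.reach(position, orientation): joint-space move of the TCP to a pose.
- robot.move_linear(position, attitude=None, v=0.15, guard=None): straight line of the TCP; attitude=None keeps the orientation; v is the mean speed in m/s. With guard (N) it stops when the force on the tool has changed by that much, and returns True; else False.
- robot.goto_joints(angles): joint-space move.
- robot.open_gripper() and robot.grab(grasp_force=None): open the fingers fully, or close them until they stop; grasp_force is the grip in N (None keeps the last).
- robot.dwell(seconds).
- kinematics.solve_ik(position, orientation): joint angles nearest the present ones, or None.
- telemetry.get_obs(): the state.
- eyes.get_image(name): name is "scene" or "side" or "wrist"; returns a dict with "pixels" (400x640x3 uint8, red, green, blue), "z_map" (400x640 float32, m along the optical axis (not along the pixel's ray), 0 where there is no reading), "fx", "fy", "cx", "cy" (pixels), "dist_coeffs" ([k1, k2, p1, p2, k3] as OpenCV has them; the pictures are not rectified), "world_to_cam" (4x4, takes a point from world to camera coordinates). Camera axes: x right, y up, looking along -z (the intrinsics and any distortion apply to the point x, -y, -z); pixel columns grow to the right and rows downward; lengths in m; the calibration is good to about 2 mm. A picture is of the moment at which its call begins.
A pose or a line that the arm cannot do raises robot.PlanningError and nothing moves.
- robot.close_job(): hands the job in; it is judged then, once.
The state is a dict: "t": time; "joints": joint angles; "joint_vel": joint speeds; "joint_torque": joint torques, N m; "tcp_pos": TCP position; "tcp_rot": TCP orientation; "ft_force": force on the tool from outside, world axes, zero at the start; "torque": the same for the moment, N m; "width": finger opening in m; "gripper_force": force on a finger pad.
Only numpy, scipy, OpenCV 4.12 (cv2) and the standard library are available. Lean on these libraries where they do the work, as an engineer would, in place of code of your own. Each camera call takes 0.05 s, during which the arm holds its last target. There are 200 camera calls.

### The job

The grey cup in front of the coffee caddy's lip is in the way: push it along the counter, sideways across the caddy's front and away from the leveling tool, until no part of it is in front of the caddy. Then push the caddy's hinged lid up by its lip with a fingertip and tip it back past upright, so that it rests fully open by itself. Push lightly, do not grip, lift or tip over anything, do not disturb the leveling tool, the scale, the glass carafe lid or the other cup, and finish with the hand clear.

Things in the scene. Friction and masses are not known exactly. Their poses are not given: they have to be found in the camera images.
- caddy: Box-shaped aluminium coffee caddy, fixed to the counter, 100 mm deep (x), 130 wide (y), 100 high, with a flat 8 mm walnut lid on top. Origin: centre of its underside; its -x side is the front, facing away from the robot; +x, the hinge side, to the robot; +y to the robot's right, z up. The middle 70 mm of the lid's front carries on as a flat lip that overhangs the front wall by 26 mm.
- lid (a joint): hinge angle of the caddy's lid, rad: 0 closed, 1.57 upright, 1.9 fully open at its stop. The hinge line runs along the caddy's y axis. The lid weighs about 0.15 kg, swings freely and falls: shut below about 1.5, open above. Its underside from hinge to lip edge is 126 mm long
- lid_lip (a point): middle of the lower front edge of the lid's lip, 126 mm from the hinge line; when shut it is 76 mm in front of the caddy's origin and 100 mm above the counter. Moves with the lid
- lid_hinge (a point): middle of the hinge line, on top of the caddy's rear wall, 50 mm behind the caddy's origin, 100 mm above the counter; when open the lid leans back up to 50 mm behind it; its axes are the caddy's
- cup: loose matte grey cup without handle standing in front of the caddy, 70 mm high, widest (76 mm across) from 15 to 32 mm height, 70 mm across the rim, 68 mm across the base, about 0.2 kg. Origin: centre of its underside; z up. Its centre starts 138 to 150 mm in front of the caddy's origin. It slides upright when pushed below 35 mm height
- spare_cup: bystander: second cup of the same make as cup, standing at the far left. Origin: centre of its underside
- leveler: bystander: round stainless leveling tool, 58 mm across, 24 mm high, with a walnut knob on top (60 mm high in all), standing beside the cup, to the robot's right of it, about 120 mm from it centre to centre. Origin: centre of its underside
- scale: bystander: flat black digital scale, 150 x 130 x 26 mm, steel weighing plate, small green rocker switch on its side. Origin: centre of its underside
- carafe_lid: bystander: flat glass carafe lid, 90 mm across, 39 mm high with its knob. Origin: centre of its underside
Not all that is in view belongs to the job. Leave any purple or yellow look-alike of the cup alone.

How it is judged:
By the outcome, as a careful person would: the job done as asked, in the order asked, and still so for the second after the job is handed in, with the robot touching nothing.
It also fails if it takes over 58 s, if anything falls off the work surface, if the arm or the gripper's body presses on something with over 40 N, if the wrist force passes 120 N, or if a joint passes its speed limit or range.

## Working session

There is one attempt and no reset: what is moved stays moved. The work goes in short steps, each a Python script; the robot and the scene stay as the last script left them, time stands still between calls to the robot, and variables do not carry over. Pictures are saved under pics/ and viewed, at most 10 in all, crops included, and the job is handed in when it is done.

```bash
mkdir -p pics; ls; cat > h.py <<'E'
import numpy as np, cv2
from cell import robot, kinematics, telemetry, eyes
def K(im): return np.array([[im["fx"],0,im["cx"]],[0,im["fy"],im["cy"]],[0,0,1]]), np.array(im["dist_coeffs"],float)
def ray(im,uv):
    k,d=K(im); uv=np.asarray(uv,float).reshape(-1,1,2)
    n=cv2.undistortPoints(uv,k,d).reshape(-1,2)
    T=np.linalg.inv(im["world_to_cam"]); r=np.c_[n[:,0],-n[:,1],-np.ones(len(n))]@T[:3,:3].T
    return T[:3,3], r   # scale = z depth
def on_plane(im,uv,z):
    o,r=ray(im,uv); return o+r*((z-o[2])/r[:,2])[:,None]
def cloud(im):
    v,u=np.mgrid[0:400,0:640]; o,r=ray(im,np.c_[u.ravel(),v.ravel()])
    P=o+r*im["z_map"].reshape(-1,1); P[im["z_map"].ravel()<=0]=np.nan
    return P.reshape(400,640,3)
def project(im,p):
    k,d=K(im); p=np.atleast_2d(p); c=(np.c_[p,np.ones(len(p))]@np.array(im["world_to_cam"]).T)[:,:3]*[1,-1,-1]
    return cv2.projectPoints(c,np.zeros(3),np.zeros(3),k,d)[0].reshape(-1,2)
def save(im,name): cv2.imwrite("pics/"+name,im["pixels"][:,:,::-1])
E
python3 - <<'E'
from h import *
import pickle
ims={n:eyes.get_image(n) for n in("scene","side","wrist")}
pickle.dump(ims,open("ims.pkl","wb"))
a=np.vstack([ims[n]["pixels"] for n in("scene","side")])
for n in("scene","side"): save(ims[n],n+"0.png")
save(ims["wrist"],"wrist0.png")
for n in ims: print(n,np.linalg.inv(ims[n]["world_to_cam"])[:3].round(3).tolist(),ims[n]["dist_coeffs"],ims[n]["fx"])
print(telemetry.get_obs())
E
```

```text
pics
scene [[-0.512, -0.692, 0.509, 1.355], [0.859, -0.413, 0.302, 0.435], [0.002, 0.592, 0.806, 1.267]] [-0.15022829  0.          0.          0.          0.        ] 505.8865408621436
side [[0.987, 0.12, -0.104, 0.457], [-0.159, 0.758, -0.632, -0.924], [0.003, 0.641, 0.768, 1.158]] [-0.15869933  0.          0.          0.          0.        ] 508.4246332474826
wrist [[0.346, -0.894, -0.284, 0.129], [0.938, 0.329, 0.107, 0.593], [-0.003, -0.304, 0.953, 0.384]] [-0.01300613  0.          0.          0.          0.        ] 325.8004443520629
{'t': 0.15, 'joints': array([ 1.16130403e+00,  9.16700770e-02,  1.23156706e+00, -2.58554383e-05,
        1.81979544e+00, -5.66981882e-02]), 'joint_vel': array([ 3.67578821e-04, -2.46344623e-03, -2.57347091e-03,  5.44339549e-05,
        1.70373586e-04,  6.93126858e-04]), 'joint_torque': array([ 1.38570605e-03, -4.47046530e+01, -4.06908202e+01,  6.98280777e-02,
        2.74623663e-02, -1.09704501e-04]), 'tcp_pos': array([0.20723657, 0.56284744, 0.22179994]), 'tcp_rot': array([-1.54111619e-04,  1.75486768e-01,  9.84481526e-01, -7.03385586e-04]), 'ft_force': array([ 0.11184315, -0.02426814, -0.37070228]), 'torque': array([0.01783744, 0.00263977, 0.04981919]), 'gripper_force': 0.0, 'width': 0.08806699888702553}
```

View pics/scene0.png

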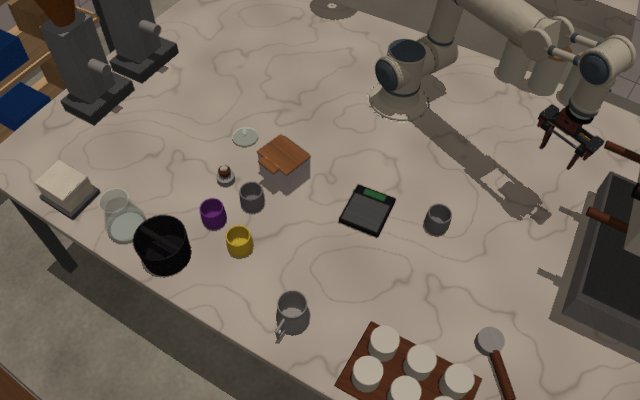

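View pics/side0.png

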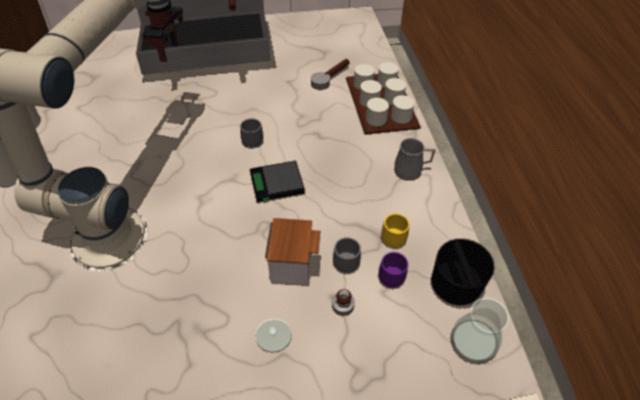

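The scene view shows the caddy at (285,160) with its lip toward (268,172), the leveling tool at (226,175) and the scale at (367,210). The carafe lid is at (245,137).

Cup candidates (scene pixels):
- Grey at (252,197), directly in front of the lip and next to the leveler. This one fits the description.
- Grey at (438,219), far left of the robot, which is the spare.
- Purple at (213,213) and yellow at (239,241), which are look-alikes to leave alone.

Next I'll measure positions and take one enlarged crop to confirm.

```bash
cat > m.py <<'E'
from h import *
import pickle
ims=pickle.load(open("ims.pkl","rb"))
S=ims["side"];C=ims["scene"]
cl={n:cloud(ims[n]) for n in("scene","side")}
for n in cl:
    P=cl[n]; im=ims[n]["pixels"].astype(int)
    ok=(P[...,2]>.012)&(P[...,2]<.3)&(P[...,0]>.25)&(P[...,0]<1.0)&(abs(P[...,1])<.6)
    k,lab,st,ce=cv2.connectedComponentsWithStats(ok.astype(np.uint8))
    for i in range(1,k):
        if st[i,4]<60: continue
        q=P[lab==i]; print(n,ce[i].round(),st[i,4],"min",np.percentile(q,1,0).round(3),"max",np.percentile(q,99,0).round(3),im[lab==i].mean(0).round())
    # lid top by color & height
    m=(P[...,2]>.098)&(P[...,2]<.12)&(im[...,0]>im[...,2]+40)&(P[...,0]<.9)&(P[...,0]>.25)
    q=P[m]; print(n,"lid",m.sum(),q.mean(0).round(4), np.percentile(q[:,2],[5,50,95]).round(4))
    uv=np.argwhere(m)[:,::-1]
    print(cv2.minAreaRect((q[:,:2]*1000).astype(np.float32)))
a=cv2.resize(C["pixels"][110:270,180:340],None,fx=3.5,fy=3.5,interpolation=cv2.INTER_CUBIC)
cv2.imwrite("pics/crop.png",a[:,:,::-1])
E
python3 m.py
```

```text
scene [243. 134.] 113 min [ 0.414 -0.411  0.012] max [ 0.491 -0.338  0.04 ] [140. 140. 129.]
scene [284. 163.] 2093 min [ 0.46  -0.235  0.014] max [ 0.591 -0.09   0.114] [101.  73.  54.]
scene [225. 176.] 264 min [ 0.604 -0.343  0.013] max [ 0.659 -0.288  0.061] [83. 71. 65.]
scene [252. 197.] 579 min [ 0.628 -0.223  0.013] max [ 0.702 -0.15   0.073] [55. 52. 51.]
scene [367. 210.] 1738 min [0.436 0.064 0.014] max [0.587 0.193 0.032] [50. 52. 47.]
scene [143. 228.] 3569 min [ 0.873 -0.52   0.015] max [ 0.997 -0.227  0.142] [66. 65. 60.]
scene [212. 213.] 594 min [ 0.74  -0.29   0.014] max [ 0.811 -0.216  0.074] [54. 26. 59.]
scene [438. 219.] 597 min [0.413 0.295 0.013] max [0.486 0.365 0.075] [55. 51. 50.]
scene [239. 240.] 621 min [ 0.775 -0.166  0.013] max [ 0.848 -0.093  0.075] [108.  88.  28.]
scene [292. 313.] 1064 min [0.88  0.08  0.014] max [0.998 0.163 0.109] [72. 67. 63.]
scene [405. 369.] 5691 min [0.828 0.304 0.012] max [0.998 0.588 0.083] [132. 117. 103.]
scene [485. 338.] 333 min [0.688 0.564 0.012] max [0.756 0.6   0.036] [114. 106. 101.]
scene lid 1257 [ 0.5249 -0.165
[... 754 characters left out ...]
47. 255.] 688 min [ 0.624 -0.229  0.013] max [ 0.694 -0.155  0.071] [57. 53. 53.]
side [458. 270.] 2207 min [ 0.866 -0.375  0.013] max [ 0.999 -0.23   0.102] [16. 14. 14.]
side [393. 269.] 724 min [ 0.733 -0.293  0.014] max [ 0.805 -0.22   0.072] [57. 28. 64.]
side [343. 302.] 421 min [ 0.598 -0.347  0.014] max [ 0.652 -0.292  0.06 ] [106.  92.  86.]
side [480. 330.] 2469 min [ 0.871 -0.53   0.014] max [ 0.984 -0.419  0.141] [152. 153. 140.]
side [272. 330.] 80 min [ 0.431 -0.385  0.012] max [ 0.456 -0.35   0.042] [181. 187. 173.]
side lid 1996 [ 0.5205 -0.1717  0.1064] [0.1029 0.1065 0.1099]
((525.14892578125, -170.19342041015625), (139.22381591796875, 130.38539123535156), 76.4894790649414)
```

View pics/crop.png

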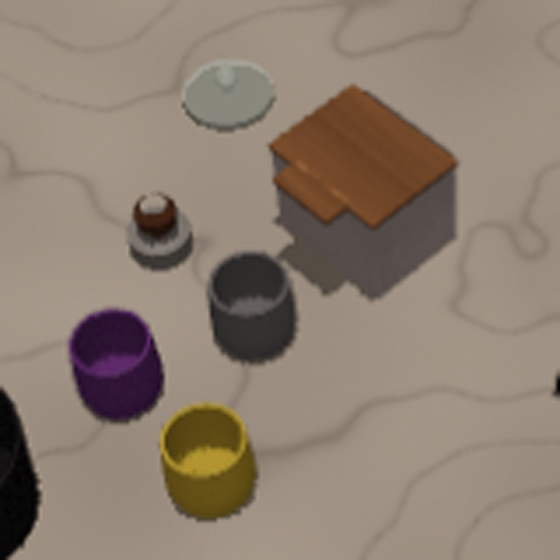

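The crop confirms it: the plain grey cup (crop (252,305)) stands in front of the lip, with the leveler beside it at crop (160,230). Now I need the caddy's exact yaw and corners.

```bash
cat > m2.py <<'E'
from h import *
import pickle
ims=pickle.load(open("ims.pkl","rb"))
for n in("scene","side"):
    I=ims[n]; P=cloud(I); im=I["pixels"].astype(int)
    m=(P[...,2]>.098)&(P[...,2]<.12)&(im[...,0]>im[...,2]+25)&(P[...,0]<.7)&(P[...,0]>.4)&(P[...,1]<0)
    c=max(cv2.findContours(m.astype(np.uint8),cv2.RETR_EXTERNAL,cv2.CHAIN_APPROX_NONE)[0],key=cv2.contourArea)
    a=cv2.approxPolyDP(c,3,True)[:,0]
    print(n); print(np.c_[a,on_plane(I,a,.108)[:,:2].round(4)])
    # rim of the grey cup: pixels of component, circle
    for nm,(x,y) in dict(cup=(.662,-.19),yel=(.81,-.132),pur=(.77,-.255),lev=(.628,-.318)).items():
        g=(np.hypot(P[...,0]-x,P[...,1]-y)<.05)&(P[...,2]>.012)&(P[...,2]<.1)
        q=P[g]; z=np.percentile(q[:,2],97)
        lo=q[(q[:,2]>.012)&(q[:,2]<.035)] if nm!="lev" else q[q[:,2]<.024]
        r=q[q[:,2]>z-.006]
        def fit(w): 
            A=np.c_[2*w[:,:2],np.ones(len(w))]; s=np.linalg.lstsq(A,(w[:,:2]**2).sum(1),rcond=None)[0]
            return s[:2].round(4),np.sqrt(s[2]+s[0]**2+s[1]**2).round(4)
        print(nm,"z",z.round(4),"rim",fit(r),"low",fit(lo))
E
python3 m2.py
```

```text
scene
[[ 2.800e+02  1.340e+02  4.533e-01 -2.182e-01]
 [ 2.570e+02  1.510e+02  5.497e-01 -2.398e-01]
 [ 2.630e+02  1.570e+02  5.605e-01 -2.102e-01]
 [ 2.580e+02  1.620e+02  5.848e-01 -2.119e-01]
 [ 2.720e+02  1.730e+02  5.989e-01 -1.519e-01]
 [ 2.790e+02  1.690e+02  5.754e-01 -1.424e-01]
 [ 2.870e+02  1.740e+02  5.794e-01 -1.116e-01]
 [ 3.100e+02  1.560e+02  4.840e-01 -8.950e-02]]
cup z 0.0713 rim (array([ 0.6639, -0.1873]), np.float64(0.0331)) low (array([ 0.6645, -0.187 ]), np.float64(0.0356))
yel z 0.0732 rim (array([ 0.811 , -0.1299]), np.float64(0.0332)) low (array([ 0.8115, -0.1292]), np.float64(0.0358))
pur z 0.0727 rim (array([ 0.7744, -0.2533]), np.float64(0.033)) low (array([ 0.775 , -0.2534]), np.float64(0.0352))
lev z 0.0587 rim (array([ 0.6304, -0.3164]), np.float64(0.0148)) low (array([ 0.6306, -0.3166]), np.float64(0.0263))
side
[[ 2.730e+02  2.190e+02  4.789e-01 -9.690e-02]
 [ 2.670e+02  2.610e+02  4.503e-01 -2.252e-01]
 [ 3.070e+02  2.630e+02  5.468e-01 -2.462e-01]
 [ 3.100e+02  2.530e+02  5.585e-01 -2.181e-01]
 [ 3.180e+02  2.530e+02  5.782e-01 -2.212e-01]
 [ 3.200e+02  2.310e+02  5.942e-01 -1.547e-01]
 [ 3.110e+02  2.290e+02  5.724e-01 -1.447e-01]
 [ 3.120e+02  2.200e+02  5.794e-01 -1.161e-01]]
cup z 0.07 rim (array([ 0.66 , -0.192]), np.float64(0.0325)) low (array([ 0.659 , -0.1926]), np.float64(0.0356))
yel z 0.0698 rim (array([ 0.8078, -0.1329]), np.float64(0.0333)) low (array([ 0.8075, -0.1336]), np.float64(0.036))
pur z 0.0708 rim (array([ 0.7706, -0.256 ]), np.float64(0.033)) low (array([ 0.7703, -0.2564]), np.float64(0.0359))
lev z 0.0584 rim (array([ 0.6256, -0.3185]), np.float64(0.0155)) low (array([ 0.6256, -0.319 ]), np.float64(0.025))
```

```bash
cat > plan.py <<'E'
from h import *
from scipy.spatial.transform import Rotation as R
C0=np.array([.5151,-.168]); a=np.deg2rad(13.2)
f=np.array([np.cos(a),-np.sin(a),0]); u=np.array([np.sin(a),np.cos(a),0]); zz=np.array([0,0,1.])
def W(F,U,Z): return np.r_[C0,0]+F*f+U*u+Z*zz
def L(p): d=np.r_[p[:2]-C0,0]; return np.array([d@f,d@u])
def quat(x,z):
    y=np.cross(z,x); q=R.from_matrix(np.c_[x,y,z]).as_quat(); return q[[3,0,1,2]]
QD={s:quat(s*f,-zz) for s in(1,-1)}       # tool down, closing line along u
def side(t,s=1): # pointing -u, tilted down by t; s=1: camera side up
    z=-np.cos(t)*u-np.sin(t)*zz; x=np.cos(t)*zz-np.sin(t)*u
    return quat(s*x,z)
TILT=np.deg2rad(20); UT=.015
def rod(th,r=.120,gap=0.,du=0.,TILT=TILT):
    t=.0135*abs(np.sin(th))+.0106*np.cos(th)+gap
    F=-.05+r*np.cos(th)+t*np.sin(th); Z=.1+r*np.sin(th)-t*np.cos(th)
    return W(F,UT+du,Z-(.035-UT)*np.tan(TILT))
E
python3 - <<'E'
from plan import *
print(L(np.array([.662,-.19])),L(np.array([.628,-.318])))
S=kinematics.solve_ik
for s in QD:
    for U in(-.053,.16): 
        for Z in (.12,.02):print("down",s,U,Z,np.round(S(W(.147,U,Z),QD[s]),2) if S(W(.147,U,Z),QD[s]) is not None else None)
for s in(1,-1):
  for deg in (20,30):
    for du in(.1,0):
      for th in(0,.5,1,1.57,1.85):
        j=S(rod(th,gap=.01,du=du,TILT=np.deg2rad(deg)),side(np.deg2rad(deg),s)); print("rod",s,deg,du,th,None if j is None else np.round(j,2))
E
```

```text
[0.14804246 0.01212601] [ 0.14416969 -0.12025602]
down 1 -0.053 0.12 [-0.42  0.35  1.12 -0.    1.68  1.38]
down 1 -0.053 0.02 [-0.42  0.39  1.24 -0.    1.51  1.38]
down 1 0.16 0.12 [-0.11  0.36  1.11 -0.    1.68  1.69]
down 1 0.16 0.02 [-0.11  0.4   1.24 -0.    1.51  1.69]
down -1 -0.053 0.12 [-0.42  0.35  1.12 -0.    1.68 -1.76]
down -1 -0.053 0.02 [-0.42  0.39  1.24 -0.    1.51 -1.76]
down -1 0.16 0.12 [-0.11  0.36  1.11 -0.    1.68 -1.46]
down -1 0.16 0.02 [-0.11  0.4   1.24 -0.    1.51 -1.46]
rod 1 20 0.1 0 [ 0.3   0.65  1.23 -1.04  1.93 -2.64]
rod 1 20 0.1 0.5 None
rod 1 20 0.1 1 None
rod 1 20 0.1 1.57 None
rod 1 20 0.1 1.85 None
rod 1 20 0 0 None
rod 1 20 0 0.5 None
rod 1 20 0 1 None
rod 1 20 0 1.57 None
rod 1 20 0 1.85 None
rod 1 30 0.1 0 None
rod 1 30 0.1 0.5 None
rod 1 30 0.1 1 None
rod 1 30 0.1 1.57 None
rod 1 30 0.1 1.85 None
rod 1 30 0 0 None
rod 1 30 0 0.5 None
rod 1 30 0 1 None
rod 1 30 0 1.57 None
rod 1 30 0 1.85 None
rod -1 20 0.1 0 [ 0.3   0.65  1.23 -1.04  1.93  0.5 ]
rod -1 20 0.1 0.5 [ 0.3   0.58  1.22 -1.07  1.97  0.43]
rod -1 20 0.1 1 [ 0.32  0.46  1.28 -1.08  2
[... 238 characters left out ...]
20 0 1 [ 0.19  0.33  1.45 -1.12  1.88  0.36]
rod -1 20 0 1.57 [ 0.24  0.16  1.59 -1.12  1.94  0.34]
rod -1 20 0 1.85 [ 0.27  0.08  1.68 -1.1   1.96  0.36]
rod -1 30 0.1 0 [ 0.27  0.55  1.27 -0.91  1.85  0.48]
rod -1 30 0.1 0.5 [ 0.27  0.49  1.24 -0.93  1.91  0.41]
rod -1 30 0.1 1 [ 0.29  0.39  1.29 -0.95  1.96  0.37]
rod -1 30 0.1 1.57 [ 0.34  0.22  1.42 -0.94  2.02  0.38]
rod -1 30 0.1 1.85 [ 0.38  0.15  1.51 -0.92  2.04  0.41]
rod -1 30 0 0 [ 0.14  0.44  1.42 -0.96  1.73  0.44]
rod -1 30 0 0.5 [ 0.14  0.37  1.4  -0.97  1.78  0.36]
rod -1 30 0 1 [ 0.16  0.26  1.44 -0.98  1.83  0.31]
rod -1 30 0 1.57 [ 0.2   0.09  1.57 -0.98  1.89  0.3 ]
rod -1 30 0 1.85 [ 0.23 -0.    1.66 -0.97  1.91  0.32]
```

```bash
cat >> plan.py <<'E'
def find_cup(U0,U1):
    "grey cup, caddy-frame (f,u), averaged over two views: circle fit of low band"
    out=[]
    for n in("scene","side"):
        I=eyes.get_image(n); P=cloud(I); px=I["pixels"].astype(int)
        d=P[...,:2]-C0; F=d@f[:2]; U=d@u[:2]
        g=(F>.085)&(F<.215)&(U>U0)&(U<U1)&(P[...,2]>.013)&(P[...,2]<.073)&(np.ptp(px,axis=2)<25)&(px.mean(2)<110)
        k,lab,st,_=cv2.connectedComponentsWithStats(g.astype(np.uint8)); i=1+np.argmax(st[1:,4]); w=np.c_[F[lab==i],U[lab==i]]
        s=np.linalg.lstsq(np.c_[2*w,np.ones(len(w))],(w**2).sum(1),rcond=None)[0]
        out.append([*s[:2],np.sqrt(s[2]+s[0]**2+s[1]**2),len(w)])
    print(np.round(out,4).tolist()); return np.mean(out,0)[:2]
def st():
    o=telemetry.get_obs(); print("t",round(o["t"],2),"tcp",o["tcp_pos"].round(4),"FU",L(o["tcp_pos"]).round(4),"F",o["ft_force"].round(2),"w",round(o["width"],4))
E
python3 - <<'E'
from plan import *
robot.grab(5); st()
robot.reach(W(.148,-.053,.20),QD[1]); st()
c=find_cup(-.06,.1)
robot.move_linear(W(c[0],-.053,.10),v=.2)
print(robot.move_linear(W(c[0],-.053,.021),v=.12,guard=8)); st()
print(robot.move_linear(W(c[0],.03,.021),v=.06,guard=8)); st()
robot.move_linear(W(c[0],.015,.021),v=.1)
find_cup(.0,.2); save(eyes.get_image("side"),"push1.png")
E
```

```text
t 1.49 tcp [0.2073 0.563  0.2226] FU [-0.4666  0.6414] F [ 0.19  0.08 -0.23] w 0.0006
t 4.73 tcp [ 0.6474 -0.2525  0.2001] FU [ 0.1481 -0.052 ] F [-0.1  -0.5   0.04] w 0.0006
[[0.1498, 0.0156, 0.0348, 564.0], [0.146, 0.0091, 0.0346, 475.0]]
False
t 6.29 tcp [ 0.6476 -0.2536  0.0222] FU [ 0.1485 -0.0531] F [-0.09 -0.19  0.62] w 0.0003
False
t 7.83 tcp [ 0.6658 -0.1725  0.0207] FU [0.1477 0.03  ] F [ 0.1  -1.4   0.59] w 0.0004
[[0.1472, 0.0713, 0.0393, 458.0], [0.1344, 0.072, 0.0266, 64.0]]
```

View pics/push1.png

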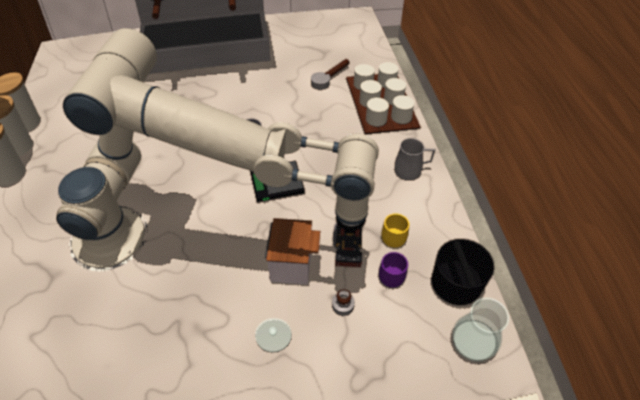

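The hand hides most of the cup from the side camera, and the leveler at (343,302) is untouched. In the scene view the cup is tracking straight, so I'll keep pushing and re-aim on the way.

```bash
python3 - <<'E'
from plan import *
def scene_cup(u0):
    import io,contextlib
    return find_cup(u0,u0+.17)
F=.146
for U in(.10,.19,.265):
    print(robot.move_linear(W(F,U,.021),v=.07,guard=8)); st()
    robot.move_linear(W(F,U-.02,.021),v=.1)
    I=eyes.get_image("scene"); P=cloud(I); px=I["pixels"].astype(int)
    d=P[...,:2]-C0; Fm=d@f[:2]; Um=d@u[:2]
    g=(Fm>.085)&(Fm<.23)&(Um>U+.005)&(Um<U+.13)&(P[...,2]>.055)&(P[...,2]<.08)&(np.ptp(px,axis=2)<25)
    w=np.c_[Fm[g],Um[g]]; print("cup rim f,u range",np.percentile(w,1,0).round(4),np.percentile(w,99,0).round(4),len(w))
    m=(np.percentile(w,1,0)+np.percentile(w,99,0))/2
    if U<.2: F=np.clip(m[0]-.002,F-.008,F+.008); robot.move_linear(W(F,U-.02,.021),v=.1)
robot.move_linear(W(F,.24,.20),v=.2); st()
save(eyes.get_image("scene"),"push2.png")
E
```

```text
False
t 9.64 tcp [ 0.6799 -0.1039  0.0206] FU [0.1458 0.1   ] F [ 0.18 -0.41  0.67] w 0.0005
cup rim f,u range [0.1076 0.1221] [0.1767 0.1853] 147
False
t 12.02 tcp [ 0.6949 -0.0151  0.0208] FU [0.1401 0.1899] F [-0.3  -0.94  0.58] w 0.0003
cup rim f,u range [0.1062 0.2084] [0.1785 0.2748] 159
False
t 14.18 tcp [0.7121 0.0579 0.0207] FU [0.1402 0.265 ] F [ 0.57 -0.1   0.12] w 0.0007
cup rim f,u range [0.1059 0.2825] [0.1756 0.3482] 159
t 15.62 tcp [0.7061 0.0337 0.1982] FU [0.1399 0.24  ] F [ 0.1  -0.24 -0.34] w 0.0002
```

View pics/push2.png

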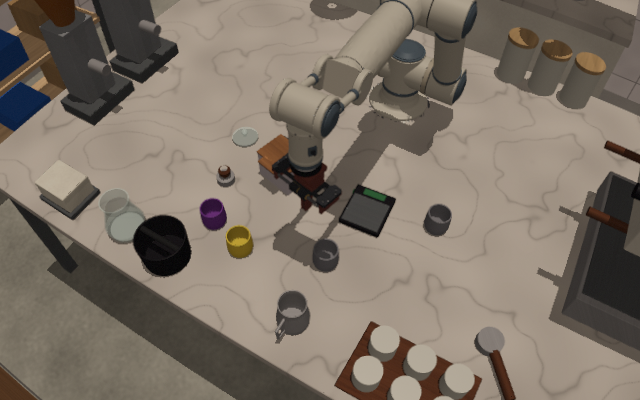

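The cup (325,255) now stands well clear, about 0.25 m to the left of the caddy's left edge line, and nothing else moved. Next is the lid.

```bash
sed -i 's/^TILT=.*/TILT=np.deg2rad(25); UT=.018/' plan.py; python3 - <<'E'
from plan import *
Q=side(TILT,-1)
p=rod(0,gap=.009,du=.055)
robot.move_linear(W(.14,.24,.30),v=.25)
robot.reach(p+[0,0,.17],Q); st()
print(robot.move_linear(p,v=.12,guard=5)); st()
save(eyes.get_image("scene"),"rod1.png")
print("in",robot.move_linear(rod(0,gap=.009),v=.06,guard=4)); st()
save(eyes.get_image("side"),"rod2.png")
E
```

```text
t 17.62 tcp [ 0.5998 -0.113   0.2421] FU [0.07   0.0729] F [ 0.67 -0.35  0.34] w 0.001
False
t 19.18 tcp [ 0.6004 -0.1129  0.0735] FU [0.0704 0.0732] F [ 0.58 -0.84 -0.28] w 0.0005
in False
t 20.3 tcp [ 0.5875 -0.1662  0.0725] FU [0.07   0.0182] F [ 0.35  0.09 -0.08] w 0.0007
```

View pics/rod2.png

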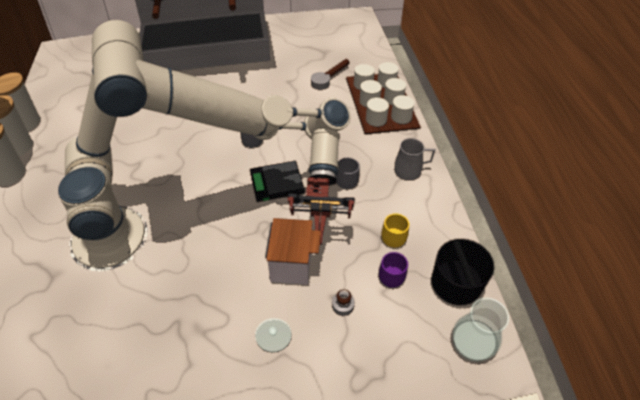

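The fingers enter under the lip at (318,240) from the left, the hand is clear of the caddy, and the cup sits at (347,173). Now I'll sweep along the arc.

```bash
python3 - <<'E'
from plan import *
for th in np.r_[.0,.25:1.3:.25,1.4,1.55]:
    g=robot.move_linear(rod(th),v=.09,guard=6); o=telemetry.get_obs()
    print(round(th,2),g,o["ft_force"].round(2),round(o["t"],2))
    if g: break
save(eyes.get_image("side"),"arc1.png"); st()
E
```

```text
0.0 False [ 0.08  0.72 -0.1 ] 20.6
0.25 False [ 0.01  0.64 -0.39] 21.05
0.5 False [ 1.01 -0.41 -0.8 ] 21.51
0.75 False [ 2.18 -0.37 -0.02] 21.98
1.0 False [ 1.19 -1.34 -0.15] 22.47
1.25 False [-0.31  0.49  1.06] 22.97
1.4 False [1.14 0.92 0.12] 23.33
1.55 False [-0.35  0.2   0.06] 23.7
t 23.75 tcp [ 0.4866 -0.1428  0.2117] FU [-0.0334  0.018 ] F [0.85 1.09 0.02] w 0.0004
```

View pics/arc1.png

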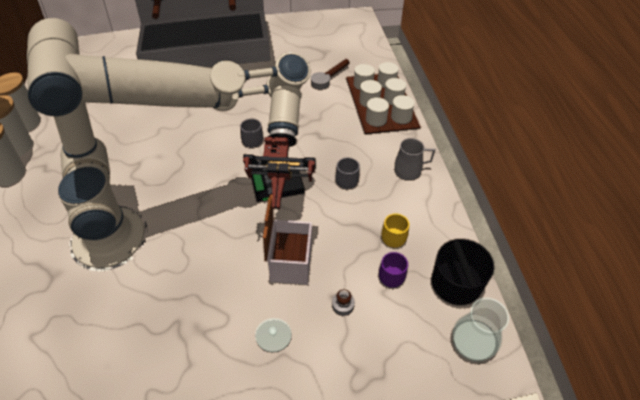

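The box is open and its lid stands about upright on edge at (268,228), with the finger in front of it. I'll push past upright and then retreat.

```bash
python3 - <<'E'
from plan import *
for th in(1.68,1.8):
    print(th,robot.move_linear(rod(th),v=.05,guard=6)); st()
p=rod(1.8)
robot.move_linear(p+.06*f,v=.12)
robot.move_linear(p+.10*f+.10*u+[0,0,.06],v=.2)
robot.move_linear(p+.10*f+.25*u+[0,0,.10],v=.25); st()
S=eyes.get_image("side"); C=eyes.get_image("scene")
a=np.hstack([cv2.resize(I["pixels"][y:y+160,x:x+160],(400,400)) for I,x,y in((S,220,180),(C,200,100))])
cv2.imwrite("pics/final.png",a[:,:,::-1])
for I in(S,C):
    P=cloud(I); px=I["pixels"].astype(int); d=P[...,:2]-C0; F=d@f[:2]; U=d@u[:2]
    m=(abs(U)<.06)&(F>-.13)&(F<.0)&(P[...,2]>.125)&(P[...,2]<.24)&(px[...,0]>px[...,2]+15)
    if m.sum()>20: k=np.polyfit(P[...,2][m],F[m],1); print("lid angle",np.pi/2-np.arctan(k[0]),m.sum(),P[...,2][m].max())
    for n,(x,y) in dict(lev=(.628,-.3175),car=(.452,-.374),spare=(.449,.33),yel=(.8095,-.1315),pur=(.7725,-.255)).items():
        g=(np.hypot(P[...,0]-x,P[...,1]-y)<.055)&(P[...,2]>.012)&(P[...,2]<.09); q=P[g]
        if g.sum()>20: print(n,((np.percentile(q,1,0)+np.percentile(q,99,0))/2)[:2].round(3),end=" ")
    print()
E
```

```text
1.68 False
t 24.24 tcp [ 0.4696 -0.1388  0.2128] FU [-0.051  0.018] F [-0.14 -0.   -0.11] w 0.0009
1.8 False
t 24.71 tcp [ 0.4541 -0.1352  0.2114] FU [-0.0669  0.018 ] F [ 0.31  0.95 -0.08] w 0.0006
t 26.9 tcp [0.6085 0.0845 0.3108] FU [0.0333 0.2672] F [ 0.69 -0.92 -0.14] w 0.0003
lid angle 1.9235622341548049 825 0.22138677617979996
lev [ 0.625 -0.319] car [ 0.44  -0.379] spare [0.448 0.328] yel [ 0.806 -0.133] pur [ 0.769 -0.256] 
lid angle 1.9039321307868886 872 0.22478504843761327
lev [ 0.632 -0.314] car [ 0.449 -0.371] spare [0.45 0.33] yel [ 0.812 -0.129] pur [ 0.776 -0.254]
```

View pics/final.png

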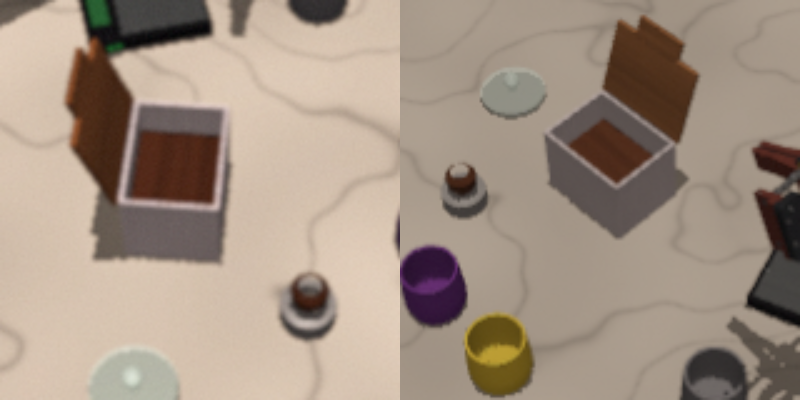

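The lid rests open at about 1.9 rad, the cup is out of the way at the lower right of the right-hand crop, the bystanders are where they were, and the hand is clear.

```bash
python3 -c "
from cell import robot
print(robot.close_job())"
```

```text
the job is handed in; nothing more can be done
None
```

I pushed the grey cup sideways to about 0.25 m clear of the caddy's left side, tipped the lid back until it rested open by itself at its stop (measured 1.90–1.92 rad), moved the hand clear with the bystanders undisturbed, and handed the job in at about 27 s; no verdict was returned.

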